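# Fetch the blue colour bar from the glass carousel

## Task

Turn the carousel by the black knob on top until the blue glass bar stands in the middle of the open gap of the wire guard. Then lift the blue bar out of its cup through the gap and stand it upright in the round recess of the firebrick, setting it down gently, without dropping it.

Things in the scene. Friction and masses are not known exactly. Their poses are not given: they have to be found in the camera images.
- blue_bar: Cobalt-blue upright glass cylinder, 32 mm dia., 90 mm tall, 0.18 kg; origin: centre of its underside. Loose in one of six cups (inner dia. 36 mm, rim 37 mm above the bar's underside) every 60 deg on a circle of radius 110 mm about the knob's axis. Same-size green, amber, red and white bars stand in others, one is empty. Starts under the guard, 45 to 75 deg left or right of the gap.
- knob (a point): Black round knob, 36 mm dia., on the carousel's vertical axis. Point on the axis at the knob's mid-height; the knob spans 22 mm above and below it, the wire guard lies 44 mm below it. The knob is fixed to the carousel (284 mm across) and turns it 1:1, either way, over 150 deg each way, with light friction (0.06 N m), staying where it is left. The point does not turn with it.
- gap (a point): Middle of the only gap in the fixed flat wire guard, on the cups' circle, on the arm's side, at the height of a bar's underside: a bar in place has its origin here. Guard wires lie 103 mm above this point, from radius 45 to 160 mm about the axis; the gap is a sector 42 deg to either side of this point, open outwards too. Its x axis points level to the carousel's axis.
- recess (a point): Centre of the floor of the round, flat recess, 56 mm dia. and 15 mm deep, in the middle of the top of the cream firebrick (fixed, 230 x 114 mm, 64 mm high; its long side is along this point's x axis).
Mind the look-alikes: they are no part of the job. There is more than one size of the blue_bar; the one meant has the size given above.

How it is judged:
By the outcome, as a careful person would: the job done as asked, in the order asked, and still so for the second after the job is handed in, with the robot touching nothing.
It also fails if it takes over 45 s, if anything falls off the work surface, if the arm or the gripper's body presses on something with over 40 N, if the wrist force passes 120 N, or if a joint passes its speed limit or range.

## Robot

A 6-joint arm with a two-finger parallel gripper is mounted at the origin on the work surface. World frame = base frame: x ahead of the robot, y to its left, z up, the work surface at z = 0. Lengths are in m, angles in rad, forces in N, time in s.
With the tool pointing down it reaches from about 0.3 to 0.875 m from the base axis. Payload 4.2 kg.
Tool frame: the origin (TCP) lies between the finger pads; the fingertips stand 22 mm ahead of it and the grasp point (between the pads) lies 3 mm ahead of it (r.tip_reach is the distance from the TCP to the fingertips, in m); z points along the fingers, y is the line along which they close (so a half turn about z gives the same grasp; the last joint's range is limited). The gripper opens to 85 mm and grips with 20 to 120 N. Pads are 22 mm wide; open, the fingers measure 114 mm over their backs; the gripper's body (76 mm by 85 mm) begins 54 mm behind the grasp point. The pads swing forward as they close: fully open they stand 13 mm farther back than shut.
Start: joints at [-1.246, 0.32, 1.565, -0, 1.257, -0.02], TCP at [0.194, -0.541, 0.253] pointing down, gripper open.
Joint ranges: [-3.11, 3.11], [-0.84, 2.01], [0.21, 2.61], [-1.34, 4.49], [0.05, 2.63], [-2.56, 2.56]. Speed limits (rad/s): [2.57, 2.57, 3.14, 3.14, 3.14, 3.14].

## Interface

Orientations are given as a unit quaternion [w, x, y, z].
In Python, from rig import read_state, optics, r gives the robot as it stands.
- The arm moves only by the shell command python3 -m inch 'ROWS' [FORCE]. ROWS is JSON, a list of rows, each an object with "claw": the opening, from -1 (shut) to 1 (fully open); "xyz": the shift along the world's x, y, z in cm, a list of three; "delta_rot": the turn, a rotation vector about the world's x, y, z in rad, a list of three. In form: [{"claw": claw, "xyz": [x, y, z], "delta_rot": [ax, ay, az]}, ...]. A call has 1 to 12 rows; each row is the pose to reach, as a shift and turn from the pose commanded when the call began; what a row does not reach only later rows make up. A row lasts 1/10 s, in which the tool goes at most 50 mm and 8.59 degrees, less where a joint would pass 70% of its speed; a pose out of reach is approached as far as the arm can. A call with a gripper value outside its range is refused whole. The fingers move at their own pace and stop on an object; FORCE is the grip in N (left out, the last holds). Time passes only in rows, so rows that repeat a pose let the fingers close. It gives the time, the measured TCP pose, the force, the opening and the grip force at its end, in the units of the state.
- read_state(): the state, without advancing time (a new reading comes with each control period).
- optics.read_camera(name): name is "side" or "top" or "wrist"; returns the picture (480x640x3 uint8, blue, green, red); there is no depth.
- optics.camera_params(name): a dict with "fx", "fy", "cx", "cy" (pixels), "dist_coeffs" ([k1, k2, p1, p2, k3] as OpenCV has them; the pictures are not rectified), "cam_to_world" (4x4, takes a point from camera to world coordinates); the wrist camera has in their place "T_tool_cam" (4x4, takes a point from camera to tool coordinates, whose origin is the TCP and whose axes are the flange's). Camera axes: x right, y up, looking along -z (the intrinsics and any distortion apply to the point x, -y, -z); pixel columns grow to the right and rows downward; lengths in m; the calibration is good to about 2 mm. A picture is of the moment at which its call begins: read the wrist's pose just before it. camera_params takes no time and is no camera call.
- r.job_done(): hands the job in; it is judged then, once.
The state is a dict: "time": time; "q": joint angles; "dq": joint speeds; "effort": joint torques, N m; "ee_pos": TCP position; "ee_rot": TCP orientation; "force": force on the tool from outside, world axes, zero at the start; "moment": the same for the moment, N m; "width": opening from 0.0 (shut) to 1.0 (fully open); "grasp_force": force on a finger pad.
Only numpy, scipy, OpenCV 4.12 (cv2) and the standard library are available. Lean on these libraries where they do the work, as an engineer would, in place of code of your own. Each camera call takes 0.05 s, during which the arm holds its last target. There are 200 camera calls.

## Working session

There is one attempt and no reset: what is moved stays moved. The work goes in short steps, Python scripts to look and compute and a shell command to move; the robot and the scene stay as the last step left them, time stands still between calls to the robot, and variables do not carry over. Pictures are saved under pics/ and viewed, at most 10 in all, crops included, and the job is handed in when it is done.

```bash
mkdir -p pics; ls; python3 - <<'E'
from rig import read_state, optics, r
import cv2, numpy as np
ims=[]
for n in ["side","top"]:
    im=optics.read_camera(n); cv2.imwrite(f"pics/{n}0.png",im)
    p=optics.camera_params(n); print(n,{k:np.round(np.array(v),4).tolist() for k,v in p.items()})
print(optics.camera_params("wrist")); print(read_state(), r.tip_reach)
E
```

```text
pics
side {'fx': 563.2031, 'fy': 563.2031, 'cx': 322.8825, 'cy': 227.3668, 'dist_coeffs': [-0.0063, 0.0, 0.0, 0.0, 0.0], 'cam_to_world': [[-0.7249, 0.3616, -0.5863, -0.0172], [-0.6887, -0.3654, 0.6262, 0.6848], [0.0122, 0.8577, 0.514, 0.6633], [0.0, 0.0, 0.0, 1.0]]}
top {'fx': 533.2303, 'fy': 533.2303, 'cx': 317.3787, 'cy': 238.9453, 'dist_coeffs': [-0.0427, 0.0, 0.0, 0.0, 0.0], 'cam_to_world': [[0.0192, 0.9838, -0.1783, 0.3368], [-0.9996, 0.0227, 0.0173, 0.0499], [0.0211, 0.1779, 0.9838, 1.2774], [0.0, 0.0, 0.0, 1.0]]}
{'fx': 363.5981338857197, 'fy': 363.5981338857197, 'cx': 317.2882534639715, 'cy': 236.74939059622804, 'dist_coeffs': array([-0.04962317,  0.        ,  0.        ,  0.        ,  0.        ]), 'T_tool_cam': array([[-1.17575390e-04,  9.63376763e-01,  2.68151447e-01,
         6.86730820e-02],
       [ 9.99999992e-01,  1.02781448e-04,  6.92076467e-05,
        -2.65711440e-04],
       [ 3.91120447e-05,  2.68151453e-01, -9.63376768e-01,
        -1.21475601e-01],
       [ 0.00000000e+00,  0.00000000e+00,  0.00000000e+00,
         1.00000000e+00]])}
{'time': 0.1, 'q': array([-1.24599352e+00,  3.20226849e-01,  1.56554026e+00,  6.30119542e-06,
        1.25740411e+00, -2.00154145e-02]), 'dq': array([ 0.00025247, -0.00051883, -0.00232989, -0.00107607,  0.00022921,
        0.00139178]), 'effort': array([-8.79966192e-04, -4.16413307e+01, -2.34705126e+01, -1.07375624e-04,
        4.88604055e-03, -2.53899037e-05]), 'ee_pos': array([ 0.19423573, -0.54079045,  0.25257346]), 'ee_rot': array([-7.80591094e-04,  9.85174189e-01,  1.71555224e-01, -1.16855168e-04]), 'force': array([ 0.12277038, -0.15689016, -0.46829556]), 'moment': array([-0.03642742,  0.03974381,  0.01455537]), 'grasp_force': 0.0, 'width': 0.9964989876482631} 0.022
```

View pics/top0.png

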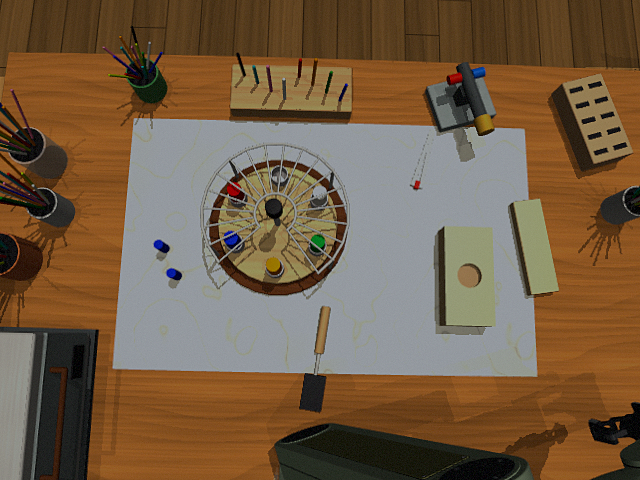

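View pics/side0.png

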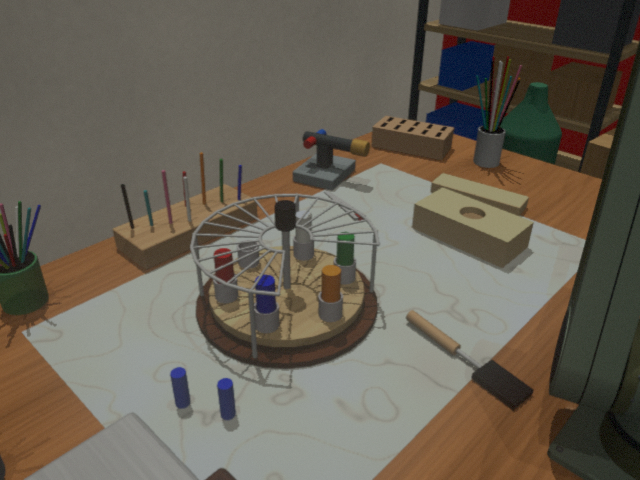

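Candidates for blue_bar: the bar in the carousel cup at top (232,240) / side (266,295), and two loose blue bars at top (161,246) and (174,274). The description picks the one in the cup. Knob is at top (273,209), recess at (470,275), and amber is near the gap at (275,267).

```bash
cat > h.py <<'E'
from rig import read_state, optics, r
import cv2, numpy as np
from scipy.spatial.transform import Rotation as R
F=np.diag([1,-1,-1,1.])
def cam(n):
    p=optics.camera_params(n); K=np.array([[p['fx'],0,p['cx']],[0,p['fy'],p['cy']],[0,0,1]])
    if n=='wrist':
        s=read_state(); T=np.eye(4); q=s['ee_rot']; T[:3,:3]=R.from_quat([q[1],q[2],q[3],q[0]]).as_matrix(); T[:3,3]=s['ee_pos']
        T=T@p['T_tool_cam']
    else: T=np.array(p['cam_to_world'])
    return K,np.array(p['dist_coeffs']),T@F
def ray(c,uv):
    K,d,T=c; n=cv2.undistortPoints(np.array([[uv]],float),K,d)[0,0]
    v=T[:3,:3]@np.array([n[0],n[1],1]); return T[:3,3],v/np.linalg.norm(v)
def plane(c,uv,z):
    o,v=ray(c,uv); return o+v*(z-o[2])/v[2]
def tri(rays):
    A=0;b=0
    for o,v in rays:
        P=np.eye(3)-np.outer(v,v); A=A+P; b=b+P@o
    x=np.linalg.solve(A,b); return x,[np.linalg.norm((np.eye(3)-np.outer(v,v))@(x-o)) for o,v in rays]
def proj(c,X):
    K,d,T=c; W=np.linalg.inv(T); return cv2.projectPoints(np.array(X,float).reshape(-1,3),cv2.Rodrigues(W[:3,:3])[0],W[:3,3],K,d)[0][:,0]
def blobs(im,lo,hi,box,amin=15):
    hsv=cv2.cvtColor(im,cv2.COLOR_BGR2HSV); m=cv2.inRange(hsv,np.array(lo),np.array(hi)); k=np.zeros_like(m); x0,y0,x1,y1=box; k[y0:y1,x0:x1]=m[y0:y1,x0:x1]
    n,l,s,c=cv2.connectedComponentsWithStats(k); return [(s[i].tolist(),np.round(c[i],1).tolist()) for i in range(1,n) if s[i,4]>=amin],k
E
python3 - <<'E'
from h import *
t=cv2.imread('pics/top0.png');s=cv2.imread('pics/side0.png')
print('knob',blobs(t,(0,0,0),(180,255,45),(255,190,295,228))[0],blobs(s,(0,0,0),(180,255,40),(270,195,300,240))[0])
for n,im,b in(('t',t,(130,130,360,300)),('s',s,(150,200,400,440))):
    print(n,'blue',blobs(im,(110,150,60),(130,255,255),b)[0])
print('amber',blobs(t,(8,180,120),(25,255,255),(255,245,295,285))[0])
print('rec', blobs(t,(0,60,100),(20,255,255),(450,255,490,295))[0])
print('brick',blobs(t,(20,30,60),(40,120,255),(425,210,500,345),200)[0])
a=cv2.resize(t[130:310,180:370],None,fx=3.1,fy=3.1,interpolation=cv2.INTER_CUBIC);cv2.imwrite('pics/crop1.png',a)
E
```

```text
knob [([265, 199, 18, 27, 310], [273.8, 209.8])] [([276, 208, 19, 21, 188], [285.3, 217.4])]
t blue [([224, 231, 10, 5, 25], [227.9, 232.8]), ([224, 234, 14, 11, 107], [231.2, 239.5]), ([154, 240, 10, 10, 70], [158.2, 244.1]), ([167, 268, 9, 10, 71], [171.0, 272.8])]
s blue [([258, 275, 16, 12, 124], [266.1, 280.9]), ([172, 368, 13, 10, 86], [177.8, 372.6]), ([218, 379, 14, 10, 110], [224.8, 383.6])]
amber [([266, 257, 14, 15, 154], [272.6, 264.0])]
rec [([458, 266, 20, 22, 353], [467.6, 276.0])]
brick [([433, 226, 63, 109, 5068], [466.3, 279.7])]
```

View pics/crop1.png

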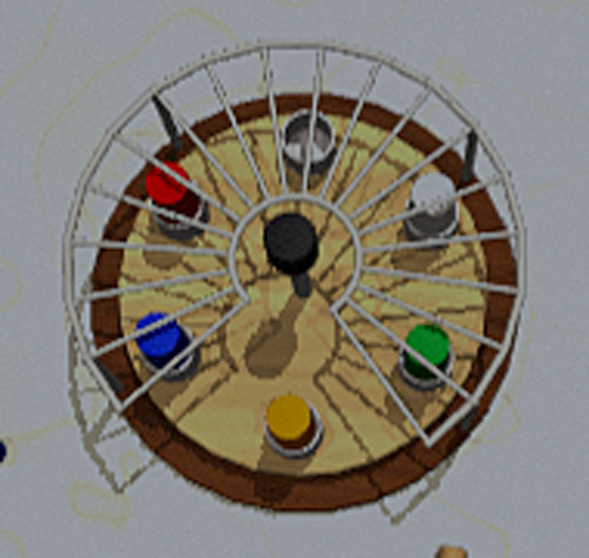

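The crop shows the guard gap facing the arm. Its end wires run from (245,298) to (120,408) on the left and (335,305) to (430,443) on the right. Amber stands in the gap, and the full-size blue bar is in the cup at crop (163,340), partly under the left end wire.

```bash
python3 - <<'E'
from h import *
t=cam('top');s=cam('side')
f=lambda x,y:(x/3.1+180-.3,y/3.1+130-.3)
k,e=tri([ray(t,(273.9,208.2)),ray(s,(285.5,215.5))]);print('knob',k,e)
print('bluetop',tri([ray(t,f(157,330)),ray(s,(266,281))]))
# ambertop
print('ambertop',tri([ray(t,f(290,415)),ray(s,(331,270))]))
for u in (k[2]-.147,):
    z=u+.103; print('u',u)
    ring=[(100,46*0+300)]  # placeholder
    P=[plane(t,f(*q),z)[:2] for q in[(64,255),(525,245),(295,41),(430,443),(120,408),(150,98),(470,130)]]
    A=np.array([[2*p[0],2*p[1],1] for p in P]);b=np.array([p@p for p in P]);x=np.linalg.lstsq(A,b,rcond=None)[0]
    rad=np.sqrt(x[2]+x[:2]@x[:2]);print('ring',x[:2],rad,[round(float(np.linalg.norm(p-x[:2])),4) for p in P])
    angs=[]
    for q in[(120,408),(430,443),(245,298),(335,305)]:
        d=plane(t,f(*q),z)[:2]-k[:2]; angs.append(np.degrees(np.arctan2(d[1],d[0]))%360); print(np.linalg.norm(d),angs[-1])
    for n,q in(('blue',(157,330)),('amber',(290,415)),('green',(428,343)),('red',(167,181)),('white',(433,190))):
        d=plane(t,f(*q),u+.09)[:2]-k[:2];print(n,np.linalg.norm(d),np.degrees(np.arctan2(d[1],d[0]))%360)
im=cv2.imread('pics/top0.png')
# recess & brick
b,m=blobs(im,(20,30,60),(40,120,255),(425,210,500,345),200)
c=max(cv2.findContours(m,cv2.RETR_EXTERNAL,cv2.CHAIN_APPROX_NONE)[0],key=cv2.contourArea)
bx=cv2.boxPoints(cv2.minAreaRect(c));W=np.array([plane(t,q,.064)[:2] for q in bx]);print('brick',W,W.mean(0),np.linalg.norm(np.diff(W,axis=0),axis=1))
ho=[h for h in cv2.findContours(m,cv2.RETR_CCOMP,cv2.CHAIN_APPROX_NONE)[0] if 150<cv2.contourArea(h)<800]
for h in ho: el=cv2.fitEllipse(h);print('hole',el,plane(t,el[0],.064))
E
```

```text
knob [0.59702027 0.12273693 0.18846085] [np.float64(0.0005333841065310513), np.float64(0.0005333841065311492)]
bluetop (array([0.54487161, 0.2185164 , 0.12873618]), [np.float64(0.0023974132045352257), np.float64(0.0023974132045353007)])
ambertop (array([0.48821443, 0.1241935 , 0.13002022]), [np.float64(0.00011040556009241807), np.float64(0.00011040556009231602)])
u 0.04146085449216716
ring [0.59580976 0.1237749 ] 0.1599138871072114 [0.1618, 0.1624, 0.1619, 0.1598, 0.1586, 0.1583, 0.1565]
0.1601664116881923 132.5964622916182
0.16015672262023864 216.99347382085531
0.04528277451570837 129.8356342040923
0.04303764024052768 220.9082275653868
blue 0.10944841788832724 117.63379109561104
amber 0.10891518990325573 179.2484184194934
green 0.10915432571898366 239.3380639273305
red 0.11128661931961346 58.73103761550119
white 0.1104546087916291 300.3179813299402
brick [[ 0.59298653 -0.23926372]
 [ 0.5997091  -0.38352717]
 [ 0.34740713 -0.37955954]
 [ 0.34229509 -0.24028702]] [ 0.47059946 -0.31065936] [0.14442    0.25233316 0.1393663 ]
hole ((469.0726623535156, 275.01611328125), (24.06233024597168, 24.959304809570312), 118.94222259521484) [ 0.48017717 -0.32304686  0.064     ]
```

```bash
python3 -m inch '[{"claw":1,"xyz":[40.3,66.4,3],"delta_rot":[0,0,0]},{"claw":1,"xyz":[40.3,66.4,3],"delta_rot":[0,0,0]},{"claw":1,"xyz":[40.3,66.4,3],"delta_rot":[0,0,0]},{"claw":1,"xyz":[40.3,66.4,3],"delta_rot":[0,0,0]},{"claw":1,"xyz":[40.3,66.4,3],"delta_rot":[0,0,0]},{"claw":1,"xyz":[40.3,66.4,3],"delta_rot":[0,0,0]},{"claw":1,"xyz":[40.3,66.4,3],"delta_rot":[0,0,0]},{"claw":1,"xyz":[40.3,66.4,3],"delta_rot":[0,0,0]},{"claw":1,"xyz":[40.3,66.4,3],"delta_rot":[0,0,0]},{"claw":1,"xyz":[40.3,66.4,3],"delta_rot":[0,0,0]},{"claw":1,"xyz":[40.3,66.4,3],"delta_rot":[0,0,0]},{"claw":1,"xyz":[40.3,66.4,3],"delta_rot":[0,0,0]}]' 40
python3 -c "
from h import *
s=read_state();print(s['ee_pos'],s['ee_rot'],s['q'])
im=optics.read_camera('wrist');cv2.imwrite('pics/w1.png',im)
c=cam('wrist');print(proj(c,[[.597,.123,.1885],[.48,-.323,.049]]))"
```

```text
time: 1.3
ee_pos: [0.5059, -0.0266, 0.2764]
ee_rot: [0.0, 0.985, 0.172, -0.0]
force: [1.4, -0.4, 0.0]
width: 1.004
grasp_force: 0.0
[ 0.50593591 -0.02660942  0.27639164] [ 1.47810316e-04  9.85145282e-01  1.71722842e-01 -1.32042440e-04] [-7.50412427e-02  1.97078233e-01  1.67537218e+00 -3.67923145e-04
  1.26932584e+00  1.15070791e+00]
[[120.52601737  18.32414658]
 [567.62275584 328.78618   ]]
```

```bash
python3 -m inch '[{"claw":1,"xyz":[8.8,14.5,-1],"delta_rot":[0,0,0]},{"claw":1,"xyz":[8.8,14.5,-1],"delta_rot":[0,0,0]},{"claw":1,"xyz":[8.8,14.5,-1],"delta_rot":[0,0,0]},{"claw":1,"xyz":[8.8,14.5,-1],"delta_rot":[0,0,0]},{"claw":1,"xyz":[8.8,14.5,-1],"delta_rot":[0,0,0]},{"claw":1,"xyz":[8.8,14.5,-1],"delta_rot":[0,0,0]},{"claw":1,"xyz":[8.8,14.5,-1],"delta_rot":[0,0,0]}]'
python3 -c "
from h import *
s=read_state();print(s['ee_pos'],s['q'])
c=cam('wrist')
im=optics.read_camera('wrist');cv2.imwrite('pics/w2.png',im)
print(proj(c,[[.597,.123,.2105],[.597,.123,.1885]]), blobs(im,(0,0,0),(180,255,45),(200,150,640,480),300)[0])"
```

```text
time: 2.05
ee_pos: [0.5927, 0.1148, 0.2667]
ee_rot: [0.0, 0.985, 0.171, -0.0]
force: [0.7, -0.7, 0.2]
width: 1.004
grasp_force: 0.0
[0.59268713 0.11481115 0.26666336] [ 1.72621183e-01  3.57921994e-01  1.47306833e+00 -6.92037181e-04
  1.31129779e+00  1.40020577e+00]
[[305.6492292  259.82210869]
 [306.80888516 247.18801223]] [([272, 210, 68, 80, 4150], [305.7, 250.6]), ([369, 290, 27, 35, 402], [378.1, 305.8]), ([200, 293, 11, 67, 539], [203.9, 323.3]), ([200, 294, 440, 186, 42180], [437.9, 421.4])]
```

View pics/w2.png

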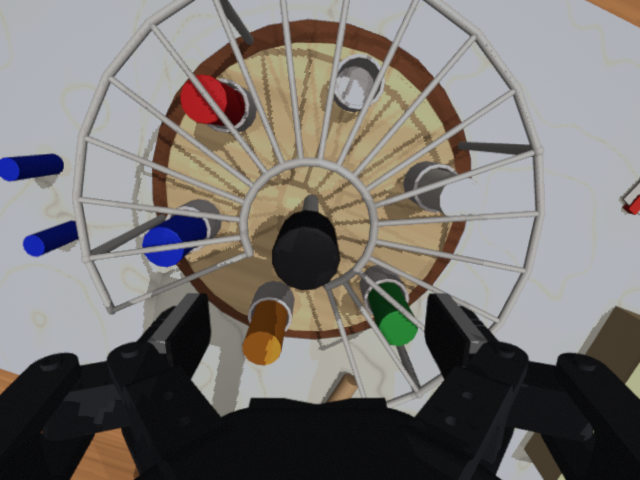

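The wrist view shows the knob at (306,251), as predicted. The left gap wire runs (250,255)-(110,310), the right one (327,280)-(417,397), and the cup blue bar is at (165,245).

```bash
python3 -c "
from h import *
c=cam('wrist')
for q in[(110,310),(417,397),(250,255),(327,280)]:
    d=plane(c,q,.1445)[:2]-[.597,.123];print(np.linalg.norm(d),np.degrees(np.arctan2(d[1],d[0]))%360)
"
python3 -m inch '[{"claw":1,"xyz":[0.4,0.8,-2],"delta_rot":[0,0,0]},{"claw":1,"xyz":[0.4,0.8,-2],"delta_rot":[0,0,0]},{"claw":1,"xyz":[0.4,0.8,-2],"delta_rot":[0,0,0]}]'
```

```text
0.16261628292955 132.50048830152278
0.1646695173179105 231.34124461128002
0.04577855434376255 134.6593118762375
0.04049345807386795 218.53112900131444
time: 2.4
ee_pos: [0.597, 0.1233, 0.2467]
ee_rot: [0.0, 0.985, 0.171, -0.0]
force: [0.1, -0.6, -0.1]
width: 0.998
grasp_force: 0.0
```

```bash
python3 -m inch '[{"claw":1,"xyz":[0,0,-3],"delta_rot":[0,0,0]},{"claw":1,"xyz":[0,0,-5.6],"delta_rot":[0,0,0]},{"claw":1,"xyz":[0,0,-5.6],"delta_rot":[0,0,0]},{"claw":-0.5,"xyz":[0,0,-5.6],"delta_rot":[0,0,0]},{"claw":-0.5,"xyz":[0,0,-5.6],"delta_rot":[0,0,0]},{"claw":-0.5,"xyz":[0,0,-5.6],"delta_rot":[0,0,0]},{"claw":-0.5,"xyz":[0,0,-5.6],"delta_rot":[0,0,0]},{"claw":-0.5,"xyz":[0,0,-5.6],"delta_rot":[0,0,0]},{"claw":-0.5,"xyz":[0,0,-5.6],"delta_rot":[0,0,0]},{"claw":-0.5,"xyz":[0,0,-5.6],"delta_rot":[0,0,0]}]' 40
```

```text
time: 3.4
ee_pos: [0.5985, 0.1234, 0.1924]
ee_rot: [0.001, 0.985, 0.172, 0.002]
force: [0.6, -4.2, 6.0]
width: 0.412
grasp_force: 40.8
```

```bash
python3 -m inch '[{"claw":-0.5,"xyz":[0,0,-0.1],"delta_rot":[0,0,0.06]},{"claw":-0.5,"xyz":[0,0,-0.1],"delta_rot":[0,0,0.18]},{"claw":-0.5,"xyz":[0,0,-0.1],"delta_rot":[0,0,0.31]},{"claw":-0.5,"xyz":[0,0,-0.1],"delta_rot":[0,0,0.44]},{"claw":-0.5,"xyz":[0,0,-0.1],"delta_rot":[0,0,0.57]},{"claw":-0.5,"xyz":[0,0,-0.1],"delta_rot":[0,0,0.70]},{"claw":-0.5,"xyz":[0,0,-0.1],"delta_rot":[0,0,0.82]},{"claw":-0.5,"xyz":[0,0,-0.1],"delta_rot":[0,0,0.91]},{"claw":-0.5,"xyz":[0,0,-0.1],"delta_rot":[0,0,0.975]},{"claw":-0.5,"xyz":[0,0,-0.1],"delta_rot":[0,0,0.975]},{"claw":-0.5,"xyz":[0,0,-0.1],"delta_rot":[0,0,0.975]}]' 40
python3 -c "
from h import *
for n in('top','side'):
    im=optics.read_camera(n);cv2.imwrite('pics/%s2.png'%n,im)
t=cv2.imread('pics/top2.png')[130:310,180:370];s=cv2.imread('pics/side2.png')[180:400,170:400]
cv2.imwrite('pics/c2.png',np.hstack([cv2.resize(t,(400,379)),cv2.resize(s,(396,379))]))
"
```

```text
time: 4.5
ee_pos: [0.5976, 0.1244, 0.1924]
ee_rot: [0.001, 0.79, 0.613, 0.001]
force: [-5.7, -2.1, 10.9]
width: 0.417
grasp_force: 41.3
```

View pics/c2.png

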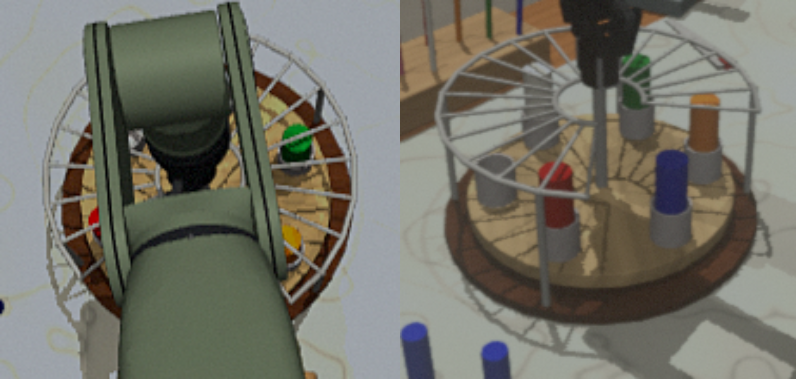

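Side crop: blue is now in the gap at crop (672,165), clear of guard wires, with red to its left and amber to its right. I'll release, back off and check the angle.

```bash
python3 -m inch '[{"claw":0.6,"xyz":[0,0,0],"delta_rot":[0,0,0]},{"claw":0.6,"xyz":[0,0,0],"delta_rot":[0,0,0]},{"claw":0.6,"xyz":[0,0,0],"delta_rot":[0,0,0]},{"claw":0.6,"xyz":[0,0,2],"delta_rot":[0,0,0]},{"claw":0.6,"xyz":[0,0,6],"delta_rot":[0,0,0]},{"claw":0.6,"xyz":[-2,0,9],"delta_rot":[0,0,0.05]},{"claw":0.6,"xyz":[-6,0.5,9],"delta_rot":[0,0,0.1]},{"claw":0.6,"xyz":[-11,0.9,9],"delta_rot":[0,0,0.15]},{"claw":0.6,"xyz":[-11,0.9,9],"delta_rot":[0,0,0.15]},{"claw":0.6,"xyz":[-11,0.9,9],"delta_rot":[0,0,0.15]},{"claw":0.6,"xyz":[-11,0.9,9],"delta_rot":[0,0,0.15]}]' 40
python3 -c "
from h import *
s=read_state();print(s['q'])
c=cam('wrist')
im=optics.read_camera('wrist');cv2.imwrite('pics/w3.png',im)
print(proj(c,[[.4874,.1326,.131],[.597,.123,.2105]]),blobs(im,(110,150,40),(130,255,255),(0,0,640,480),200)[0])
cs=cam('side');im=optics.read_camera('side');cv2.imwrite('pics/side3.png',im)
print(blobs(im,(110,150,60),(130,255,255),(280,200,400,360))[0], proj(cs,[[.4874,.1326,.131],[.4874,.1326,.1]]))
"
```

```text
time: 5.7
ee_pos: [0.4886, 0.1336, 0.2797]
ee_rot: [0.0, 0.742, 0.67, 0.001]
force: [0.1, 0.7, -0.5]
width: 0.803
grasp_force: 0.0
[ 2.44200789e-01  1.94127846e-01  1.67069121e+00 -7.81587969e-05
  1.27525362e+00  3.45470469e-01]
[[314.8004601  229.76388376]
 [509.15283838 262.27013704]] [([296, 197, 40, 52, 1647], [315.8, 223.1])]
[([319, 268, 18, 10, 122], [328.4, 271.9])] [[327.7968518  271.83156353]
 [327.48359298 287.15051243]]
```

View pics/w3.png

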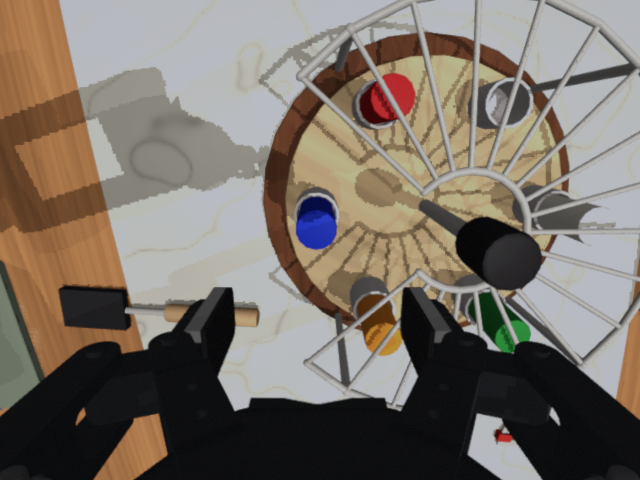

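The blue bar top is at (317,230) and the gap wire ends at (301,77)/(425,190) and (308,363)/(418,273), so the bar looks centred. I'll confirm the angle numerically.

```bash
python3 -c "
from h import *
c=cam('wrist');A=np.array([.597,.123])
g=lambda q,z:(lambda d:(np.round(np.linalg.norm(d),4),np.round(np.degrees(np.arctan2(d[1],d[0]))%360,2)))(plane(c,q,z)[:2]-A)
for q in[(301,77),(308,363),(425,190),(418,273)]:print(g(q,.1445))
print('axis',plane(c,(509,254),.2105))
im=cv2.imread('pics/w3.png');hsv=cv2.cvtColor(im,cv2.COLOR_BGR2HSV);m=cv2.inRange(hsv,np.array((110,150,130)),np.array((130,255,255)));m[:,:280]=0;m[:,350:]=0
n=max(cv2.findContours(m,0,1)[0],key=cv2.contourArea);e=cv2.fitEllipse(n);print(e,plane(c,e[0],.131),g(e[0],.131))
for nm,q in(('red',(393,97)),('amber',(383,340)),('green',(512,337))):print(nm,g(q,.131))
o=cam('side');print(plane(o,(328.4,271.9),.131))
"
```

```text
(np.float64(0.1589), np.float64(132.52))
(np.float64(0.1598), np.float64(217.84))
(np.float64(0.0442), np.float64(129.67))
(np.float64(0.0451), np.float64(219.22))
axis [0.59659622 0.12792236 0.2105    ]
((316.19122314453125, 230.05625915527344), (35.20329284667969, 39.729339599609375), 75.11308288574219) [0.48849657 0.13216553 0.131     ] (np.float64(0.1089), np.float64(175.17))
red (np.float64(0.1094), np.float64(114.28))
amber (np.float64(0.1108), np.float64(235.75))
green (np.float64(0.112), np.float64(295.27))
[0.48657023 0.13205223 0.131     ]
```

```bash
python3 -m inch '[{"claw":0.3,"xyz":[-0.1,-0.15,-4],"delta_rot":[0,0,0]},{"claw":0.3,"xyz":[-0.1,-0.15,-8],"delta_rot":[0,0,0]},{"claw":0.3,"xyz":[-0.1,-0.15,-11],"delta_rot":[0,0,0]},{"claw":0.3,"xyz":[-0.1,-0.15,-13],"delta_rot":[0,0,0]},{"claw":0.3,"xyz":[-0.1,-0.15,-15],"delta_rot":[0,0,0]},{"claw":0.3,"xyz":[-0.1,-0.15,-16.8],"delta_rot":[0,0,0]},{"claw":0.3,"xyz":[-0.1,-0.15,-16.8],"delta_rot":[0,0,0]},{"claw":0.3,"xyz":[-0.1,-0.15,-16.8],"delta_rot":[0,0,0]}]' 25
```

```text
time: 6.6
ee_pos: [0.4873, 0.1319, 0.1114]
ee_rot: [-0.0, 0.742, 0.67, -0.0]
force: [0.3, 0.2, 0.6]
width: 0.652
grasp_force: 0.0
```

```bash
python3 -m inch '[{"claw":-0.4,"xyz":[0,0,0],"delta_rot":[0,0,0]},{"claw":-0.4,"xyz":[0,0,0],"delta_rot":[0,0,0]},{"claw":-0.4,"xyz":[0,0,0],"delta_rot":[0,0,0]},{"claw":-0.4,"xyz":[0,0,0],"delta_rot":[0,0,0]},{"claw":-0.4,"xyz":[0,0,0],"delta_rot":[0,0,0]},{"claw":-0.4,"xyz":[0,0,0],"delta_rot":[0,0,0]}]' 25
```

```text
time: 7.2
ee_pos: [0.4874, 0.1321, 0.1125]
ee_rot: [0.001, 0.742, 0.671, 0.001]
force: [-0.3, -0.5, 5.9]
width: 0.371
grasp_force: 25.1
```

```bash
python3 -m inch '[{"claw":-0.4,"xyz":[0,0,1],"delta_rot":[0,0,0]},{"claw":-0.4,"xyz":[0,0,2.5],"delta_rot":[0,0,0]},{"claw":-0.4,"xyz":[0,0,4.5],"delta_rot":[0,0,0]},{"claw":-0.4,"xyz":[0,0,7],"delta_rot":[0,0,0]},{"claw":-0.4,"xyz":[0,0,10],"delta_rot":[0,0,0]},{"claw":-0.4,"xyz":[0,0,13],"delta_rot":[0,0,0]},{"claw":-0.4,"xyz":[0,0,16],"delta_rot":[0,0,0]},{"claw":-0.4,"xyz":[0,0,18],"delta_rot":[0,0,0]},{"claw":-0.4,"xyz":[0,0,18],"delta_rot":[0,0,0]},{"claw":-0.4,"xyz":[0,0,18],"delta_rot":[0,0,0]}]' 35
python3 - <<'E'
from h import *
for n in('top','side'):
    im=optics.read_camera(n);cv2.imwrite('pics/%s4.png'%n,im)
t=cam('top');im=cv2.imread('pics/top4.png')
hsv=cv2.cvtColor(im,cv2.COLOR_BGR2HSV);m=cv2.inRange(hsv,np.array((20,30,60)),np.array((40,120,255)))
k=np.zeros_like(m);k[220:345,425:500]=m[220:345,425:500]
cn=cv2.findContours(k,cv2.RETR_CCOMP,cv2.CHAIN_APPROX_NONE)[0]
for h in cn:
    if 150<cv2.contourArea(h)<900:
        e=cv2.fitEllipse(h);print(e,plane(t,e[0],.064))
a=cv2.resize(im[215:345,420:520],(430,559));s=cv2.imread('pics/side4.png')[60:420,200:440];b=cv2.resize(s,(365,559))
cv2.imwrite('pics/c4.png',np.hstack([a,b]))
E
```

```text
time: 8.2
ee_pos: [0.4857, 0.1317, 0.2908]
ee_rot: [-0.0, 0.742, 0.671, -0.001]
force: [-0.2, -0.4, -1.3]
width: 0.367
grasp_force: 35.6
((469.05096435546875, 275.09033203125), (23.852495193481445, 24.90214729309082), 124.82212829589844) [ 0.48000404 -0.32299095  0.064     ]
```

View pics/c4.png

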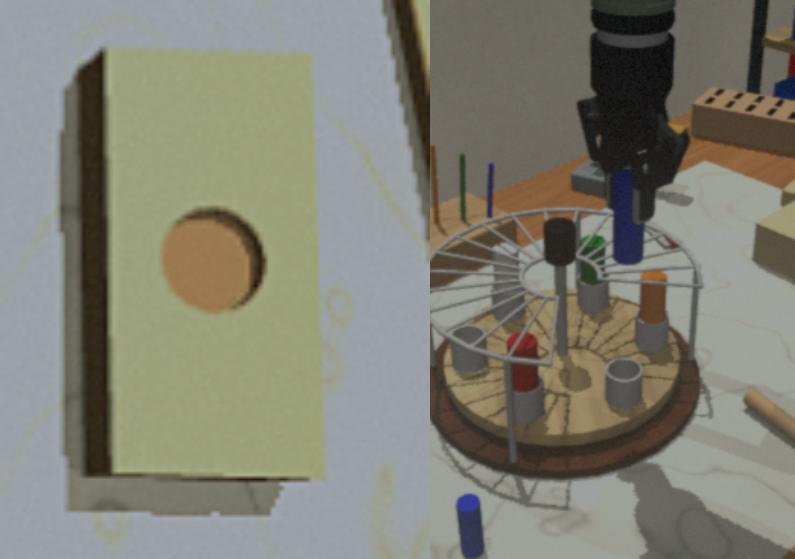

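Bar is held upright in the side view and its cup is empty. The recess rim in the top view is centred at (469,275), which gives (0.480,-0.323). Next is the carry over to the brick.

```bash
python3 -m inch '[{"claw":-0.4,"xyz":[0,-2,0],"delta_rot":[0,0,0]},{"claw":-0.4,"xyz":[-0.1,-6,0],"delta_rot":[0,0,0]},{"claw":-0.4,"xyz":[-0.2,-11,0],"delta_rot":[0,0,0]},{"claw":-0.4,"xyz":[-0.3,-16,0],"delta_rot":[0,0,0]},{"claw":-0.4,"xyz":[-0.3,-21,0],"delta_rot":[0,0,0]},{"claw":-0.4,"xyz":[-0.4,-26,0],"delta_rot":[0,0,0]},{"claw":-0.4,"xyz":[-0.5,-31,0],"delta_rot":[0,0,0]},{"claw":-0.4,"xyz":[-0.5,-36,-1],"delta_rot":[0,0,0]},{"claw":-0.4,"xyz":[-0.6,-40.5,-2.5],"delta_rot":[0,0,0]},{"claw":-0.4,"xyz":[-0.6,-44,-4],"delta_rot":[0,0,0]},{"claw":-0.4,"xyz":[-0.6,-45.5,-5],"delta_rot":[0,0,0]},{"claw":-0.4,"xyz":[-0.6,-45.5,-5],"delta_rot":[0,0,0]}]' 35
python3 -m inch '[{"claw":-0.4,"xyz":[0,0,0],"delta_rot":[0,0,0]},{"claw":-0.4,"xyz":[0,0,0],"delta_rot":[0,0,0]},{"claw":-0.4,"xyz":[0,0,0],"delta_rot":[0,0,0]}]'
python3 - <<'E'
from h import *
c=cam('wrist');im=optics.read_camera('wrist');cv2.imwrite('pics/w5.png',im)
s=read_state();p=s['ee_pos'];print(p,s['q'])
print('rec',proj(c,[[.48,-.323,.064],[.48,-.323,.049],[p[0],p[1],p[2]-.0715]]))
o=cam('side');im=optics.read_camera('side');cv2.imwrite('pics/side5.png',im)
print(blobs(im,(110,120,30),(130,255,255),(400,100,600,260))[0],proj(o,[[p[0],p[1],p[2]-.0715],[p[0],p[1],p[2]+.018],[.48,-.323,.064]]))
cv2.imwrite('pics/c5.png',np.hstack([cv2.resize(cv2.imread('pics/w5.png'),(480,360)),cv2.resize(im[80:280,400:560],(288,360))]))
E
```

```text
time: 9.5
ee_pos: [0.4791, -0.3239, 0.2381]
ee_rot: [-0.003, 0.743, 0.67, -0.001]
force: [0.0, 0.8, -1.6]
width: 0.369
grasp_force: 35.5
time: 9.8
ee_pos: [0.4809, -0.3219, 0.2423]
ee_rot: [0.001, 0.741, 0.671, 0.0]
force: [-1.0, 0.6, -2.0]
width: 0.367
grasp_force: 35.5
[ 0.48081292 -0.32206855  0.24231916] [-6.10184709e-01  3.31870833e-01  1.57468639e+00  2.36402108e-04
  1.23378503e+00 -5.10812793e-01]
rec [[315.43675846 220.99599206]
 [315.50374166 217.15944506]
 [315.95906358 262.30596168]]
[([427, 102, 45, 36, 615], [451.0, 118.5]), ([473, 123, 18, 47, 604], [481.6, 146.8])] [[479.15480502 167.20156694]
 [486.03479796 126.51651351]
 [472.15215363 211.77555788]]
```

View pics/c5.png

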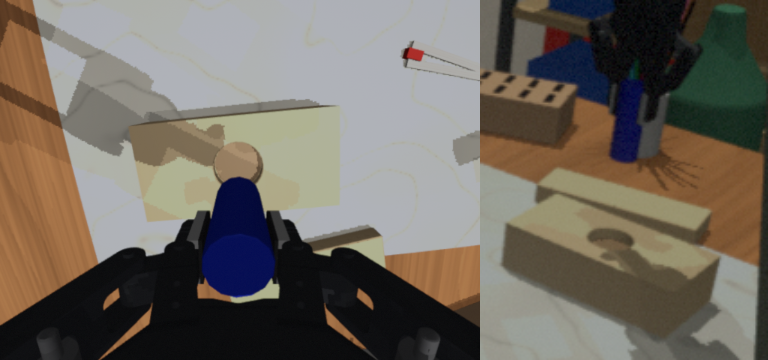

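The wrist half shows the recess rim at (238,165) and the bar at (238,230), which matches the prediction. The bar hangs straight above the recess, so I'll descend.

```bash
python3 -m inch '[{"claw":-0.4,"xyz":[-0.1,-0.1,-3],"delta_rot":[0,0,0]},{"claw":-0.4,"xyz":[-0.1,-0.1,-6],"delta_rot":[0,0,0]},{"claw":-0.4,"xyz":[-0.1,-0.1,-8.5],"delta_rot":[0,0,0]},{"claw":-0.4,"xyz":[-0.1,-0.1,-10],"delta_rot":[0,0,0]},{"claw":-0.4,"xyz":[-0.1,-0.1,-11],"delta_rot":[0,0,0]},{"claw":-0.4,"xyz":[-0.1,-0.1,-11.5],"delta_rot":[0,0,0]},{"claw":-0.4,"xyz":[-0.1,-0.1,-11.5],"delta_rot":[0,0,0]},{"claw":-0.4,"xyz":[-0.1,-0.1,-11.5],"delta_rot":[0,0,0]}]'
python3 -m inch '[{"claw":-0.4,"xyz":[0,0,-0.1],"delta_rot":[0,0,0]},{"claw":-0.4,"xyz":[0,0,-0.2],"delta_rot":[0,0,0]},{"claw":-0.4,"xyz":[0,0,-0.3],"delta_rot":[0,0,0]},{"claw":-0.4,"xyz":[0,0,-0.3],"delta_rot":[0,0,0]}]'
```

```text
time: 10.7
ee_pos: [0.48, -0.3244, 0.1274]
ee_rot: [0.001, 0.742, 0.671, 0.0]
force: [-0.1, -0.4, -0.7]
width: 0.367
grasp_force: 35.6
time: 11.1
ee_pos: [0.4794, -0.3241, 0.1235]
ee_rot: [-0.0, 0.742, 0.67, 0.0]
force: [0.4, 0.9, -1.8]
width: 0.368
grasp_force: 35.6
```

```bash
python3 -m inch '[{"claw":-0.4,"xyz":[0,0,-0.1],"delta_rot":[0,0,0]},{"claw":-0.4,"xyz":[0,0,-0.1],"delta_rot":[0,0,0]},{"claw":-0.4,"xyz":[0,0,-0.2],"delta_rot":[0,0,0]},{"claw":-0.4,"xyz":[0,0,-0.2],"delta_rot":[0,0,0]}]'
python3 -m inch '[{"claw":-0.4,"xyz":[0,0,-0.1],"delta_rot":[0,0,0]},{"claw":-0.4,"xyz":[0,0,-0.1],"delta_rot":[0,0,0]},{"claw":-0.4,"xyz":[0,0,-0.1],"delta_rot":[0,0,0]}]'
```

```text
time: 11.5
ee_pos: [0.4794, -0.3241, 0.1213]
ee_rot: [-0.0, 0.742, 0.671, 0.0]
force: [-0.4, 0.1, -1.5]
width: 0.366
grasp_force: 35.6
time: 11.8
ee_pos: [0.4794, -0.3241, 0.1205]
ee_rot: [0.0, 0.742, 0.671, 0.0]
force: [-0.0, 0.5, -1.8]
width: 0.362
grasp_force: 35.6
```

Still no contact (-1.8 N is only the bar's weight), so I'll continue in small steps.

```bash
python3 -m inch '[{"claw":-0.4,"xyz":[0,0,-0.1],"delta_rot":[0,0,0]},{"claw":-0.4,"xyz":[0,0,-0.1],"delta_rot":[0,0,0]},{"claw":-0.4,"xyz":[0,0,-0.1],"delta_rot":[0,0,0]}]'
python3 -m inch '[{"claw":-0.4,"xyz":[0,0,-0.1],"delta_rot":[0,0,0]},{"claw":-0.4,"xyz":[0,0,-0.1],"delta_rot":[0,0,0]},{"claw":-0.4,"xyz":[0,0,-0.1],"delta_rot":[0,0,0]}]'
```

```text
time: 12.1
ee_pos: [0.4794, -0.3241, 0.1195]
ee_rot: [0.0, 0.742, 0.671, 0.0]
force: [0.6, 0.2, -2.1]
width: 0.366
grasp_force: 35.6
time: 12.4
ee_pos: [0.4795, -0.3242, 0.1186]
ee_rot: [0.0, 0.742, 0.67, 0.0]
force: [-0.7, -0.3, -1.0]
width: 0.366
grasp_force: 35.8
```

```bash
python3 -m inch '[{"claw":-0.4,"xyz":[0,0,-0.1],"delta_rot":[0,0,0]},{"claw":-0.4,"xyz":[0,0,-0.1],"delta_rot":[0,0,0]},{"claw":-0.4,"xyz":[0,0,-0.1],"delta_rot":[0,0,0]}]'
```

```text
time: 12.7
ee_pos: [0.4796, -0.3243, 0.1186]
ee_rot: [0.001, 0.742, 0.671, 0.0]
force: [-1.5, 1.4, 6.6]
width: 0.369
grasp_force: 36.4
```

Contact at 6.6 N. Next: release, check, retreat.

```bash
python3 -m inch '[{"claw":-0.2,"xyz":[0,0,0],"delta_rot":[0,0,0]},{"claw":0,"xyz":[0,0,0],"delta_rot":[0,0,0]},{"claw":0.3,"xyz":[0,0,0],"delta_rot":[0,0,0]},{"claw":0.5,"xyz":[0,0,0],"delta_rot":[0,0,0]},{"claw":0.5,"xyz":[0,0,0],"delta_rot":[0,0,0]},{"claw":0.5,"xyz":[0,0,2],"delta_rot":[0,0,0]},{"claw":0.5,"xyz":[0,0,5],"delta_rot":[0,0,0]},{"claw":0.5,"xyz":[0,0,9],"delta_rot":[0,0,0]},{"claw":0.5,"xyz":[0,0,13],"delta_rot":[0,0,0]},{"claw":0.5,"xyz":[0,0,16],"delta_rot":[0,0,0]},{"claw":0.5,"xyz":[0,0,16],"delta_rot":[0,0,0]},{"claw":0.5,"xyz":[0,0,16],"delta_rot":[0,0,0]}]'
python3 - <<'E'
from h import *
w=optics.read_camera('wrist');s=optics.read_camera('side')
cv2.imwrite('pics/c6.png',np.hstack([cv2.resize(w,(480,360)),cv2.resize(s[80:280,400:560],(288,360))]))
c=cam('wrist');print(proj(c,[[.48,-.323,.139]]),blobs(w,(110,120,40),(130,255,255),(150,0,500,480),200)[0])
E
```

```text
time: 13.9
ee_pos: [0.4794, -0.3241, 0.2778]
ee_rot: [0.0, 0.742, 0.671, 0.0]
force: [0.2, -0.1, -0.4]
width: 0.748
grasp_force: 0.0
[[318.50629055 231.41415869]] [([297, 193, 42, 58, 1869], [317.3, 222.3])]
```

View pics/c6.png

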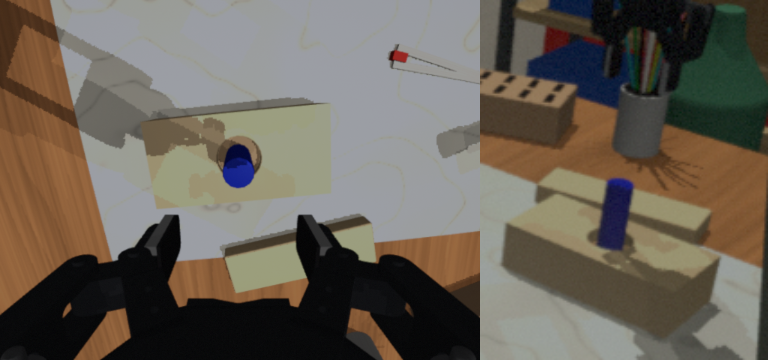

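The bar stands upright inside the recess, at wrist (239,165) and side (617,215) in the crops. The gripper is clear.

```bash
python3 -c "
from rig import r
print(r.job_done())"
```

```text
the job is handed in; nothing more can be done
None
```

I turned the blue bar into the gap, lifted it out and stood it upright in the firebrick recess; the job was handed in at about 14 s on the robot's clock, and no verdict came back.

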